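# Snap the retaining clip onto the grinder spindle

## Task

The spare grinder spindle stands in its service block and still needs its retaining clip. Pick up the fork tool from its rest and, with its two prongs, push the clip along the channel onto the spindle's groove until it snaps fully home; it takes a firm push, but do not force it once it is home, and do not touch the clip with the fingers. Then lay the tool back in its rest as it lay before and leave the other things where they are.

Things in the scene. Friction and masses are not known exactly. Their poses are not given: they have to be found in the camera images.
- service_block: Fixed grey block with a dark steel deck, 112 x 76 mm, deck 50 mm above the worktop. Origin on the worktop under the spindle's normal centre; x is the push direction along the channel to the spindle, z up. It reaches from x = -64 to +48 mm. The channel on the deck is 52 mm wide between rails 10 mm high (x = -62 to +4 mm), open at the rear (-x).
- channel_mouth (a point): Point on the deck (z = 50 mm) at the open rear edge of the block, on the channel's middle line, 64 mm behind the spindle's normal centre; axes as the service block.
- spindle: Upright steel spindle. Origin on its axis at deck height, axes as the block. Just above the deck is its groove: a neck 18 mm in diameter, 10.8 mm high; above it a head 26 mm in diameter, then a stub, top 30 mm above the deck. It stands in a rubber bush, gives way along +x about 1 mm for each 12 N (6 mm at most) and springs back.
- clip: Loose steel split clip, 44 mm wide, 8 thick, flat in the channel, mouth to the spindle. Origin: centre of its seat, underside (home = spindle origin); x out of the mouth, z up. Prongs push its rear face at x = -19 mm; a 12 mm wide tab sticks out there to -31.5 and goes between them. Jaws meet the neck 10 mm short of home, resist up to 11 to 15 N, then snap past and the force drops. Over 24 N is forcing it.
- fork_tool: Fork tool, level in its rest. Origin on its long axis mid-grip, x to the prongs, z up. Wooden handle 16 x 16 mm, x = -55 to 27; grip between 20 mm wide collars at x = -18 and 18. Then a bar 8 x 8 mm to x = 80 and the fork head, 40 mm wide: 2 prongs 10 wide, gap 19, 13 deep, z = -11 to -5 mm. The head is clamped so that the tips lie somewhere from 79 to 113 mm ahead of the origin: to be seen or felt. 0.14 to 0.22 kg.
- tool_rest: Fixed wooden rest, base 120 x 56 x 10 mm, with two forked posts (8 mm thick, at x = 34 and -42 mm) whose flared slots carry the tool's bar and handle, 2 mm play each side; post tips 66 mm above the worktop. Origin on the worktop; x is the direction of the tool's prongs, z up.
- rest_axis (a point): Where the fork tool's origin lies when it is in the rest: 55 mm above the rest's origin; axes as the rest.
- tamper: Coffee tamper, 58 x 58 x 97 mm, wooden handle, steel foot; bystander. Origin under its centre.
- dosing_cup: Steel dosing cup, 58 x 58 x 50 mm; bystander. Origin under its centre.
- leveller: Low round coffee distributor with black collar, 63 x 63 x 36 mm; bystander. Origin under its centre.
- grinder_brush: Wooden brush, 20 x 141 x 16 mm, lying flat; bystander. Origin under its centre, long axis y.
- service_bell: Metal counter bell, 67 x 67 x 49 mm; bystander. Origin under its centre.

How it is judged:
On the way, in this order (a step that is already met when the one before it is completed fails the run):
1. the fork tool is lifted out of its rest (height (world z) of fork_tool above 0.075 m), for 0.1 s.
2. the clip has snapped home on the spindle's groove (within 3 mm, flat), while the tool is out of its rest (x of clip in the frame of spindle between -0.003 and 0.003 m and y of clip in the frame of spindle between -0.003 and 0.003 m and z of clip in the frame of spindle between -0.003 and 0.004 m and angle between clip's own z axis and vertical below 0.12 rad and horizontal distance between fork_tool and rest_axis above 0.06 m), for 0.2 s.
At the end, for the whole second after the job is handed in: The clip is home: its origin within 3 mm of the spindle's origin along x and y, flat within 0.12 rad and on the deck. The fork tool lies released and at rest in its rest: origin within 20 mm (horizontally) and 5 mm (height) of the rest's axis point, along the rest within 0.12 rad, upright (x of clip in the frame of spindle between -0.003 and 0.003 m and y of clip in the frame of spindle between -0.003 and 0.003 m and z of clip in the frame of spindle between -0.003 and 0.004 m and angle between each of clip, fork_tool's own z axis and vertical below 0.12 rad and horizontal distance between fork_tool and rest_axis below 0.02 m and z of fork_tool in the frame of tool_rest between 0.05 and 0.06 m and angle between the x axis of fork_tool and the x axis of tool_rest, either way round below 0.12 rad and linear speed of each of fork_tool, clip below 0.02 m/s and contact force between the fingers and fork_tool below 0.2 N); the robot touches nothing.
It fails at once if the tool is forced against the clip (more than 24 N) (contact force between fork_tool and clip above 24 N).
It fails at once if the fingers touch the clip (contact force between the fingers and clip above 0.5 N).
It fails at once if the tool or the gripper is rammed into the spindle (more than 20 N) (contact force between any of fork_tool, the arm, the fingers and spindle above 20 N).
It fails at once if a bystander (tamper, cup, distributor, brush, bell) is moved more than 30 mm (distance of any of tamper, dosing_cup, leveller, grinder_brush, service_bell from where it was at the start of the episode above 0.03 m).
It also fails if it takes over 56 s, if anything falls off the work surface, if the arm or the gripper's body presses on something with over 40 N, if the wrist force passes 120 N, or if a joint passes its speed limit or range.

## Robot

A 6-joint arm with a two-finger parallel gripper is mounted at the origin on a cart in front of the work surface, level with it; the furniture and walls round the work are solid. World frame = base frame: x ahead of the robot, y to its left, z up, the work surface at z = 0. Lengths are in m, angles in rad, forces in N, time in s.
With the tool pointing down it reaches from about 0.4 to 0.825 m from the base axis. Payload 7 kg.
Tool frame: the origin (TCP) lies midway between the tips of the shut fingers; the grasp point (between the pads) lies robot.grip_point_offset behind it (robot.grip_point_offset is the distance from the TCP to the grasp point, in m); x points along the fingers, z is the direction in which the jaws open and shut, and the axes are right-handed (so a half turn about x gives the same grasp; the last joint's range is limited). The gripper opens to 88 mm and grips with 3 to 60 N. Pads are 19 mm wide; open, the fingers measure 130 mm over their backs; the gripper's body (78 mm by 193 mm) begins 47 mm behind the grasp point.
Start: joints at [1.439, 0.359, 0.012, 0, -1.224, -0.288], TCP at [0.275, 0.616, 0.227] pointing down, gripper open.
Joint ranges: [-3.07, 3.07], [-1.43, 2.12], [-1.02, 1.25], [-3.03, 1.67], [-3.05, -0], [-3.03, 3.03]. Speed limits (rad/s): [2.39, 2.39, 3.01, 3.14, 3.14, 3.14].

## Interface

Orientations are given as a unit quaternion [x, y, z, w].
In Python, from workcell import robot gives the robot as it stands. The module is installed in compiled form; this text tells all that it offers.
- The arm moves only by the tool play_rows, never from a script. Its argument "increments" is a list of rows, each a list of 7 numbers: the shift along the tool's x, y, z in mm, then the turn, a rotation vector about the tool's x, y, z in degrees, then the closure, from 0 (fully open) to 1 (shut). In form: [[tx, ty, tz, rx, ry, rz, fingers], ...]. A call has exactly 8 rows; each row shifts and turns the commanded pose from where the row before left it, along the tool's axes as they then stand; what a row does not reach is not made up. A row lasts 1/10 s, in which the tool goes at most 50 mm and 8.59 degrees, less where a joint would pass 70% of its speed; a pose out of reach is approached as far as the arm can. A call is refused whole if a number of a shift passes 50 or a number of a turn 8.59, either way. A call with a gripper value outside its range is refused whole. The fingers move at their own pace and stop on an object; "grip_force" is the grip in N (left out, the last holds). Time passes only in rows, so rows that do not move let the fingers close, or fill a call up. It gives the time, the measured TCP pose, the force and the opening at its end, in the units of the state.
- robot.read_state(): the state, without advancing time (a new reading comes with each control period).
- robot.grab_frame(name): name is "side" or "top"; returns the picture (420x560x3 uint8, red, green, blue); there is no depth.
- robot.calibration(name): a dict with "mtx" (3x3 intrinsics, pixels), "k1" (the pictures are not rectified: a ray, as slopes to the right and down, at radius r is drawn at 1 + k1 r^2 times it, then the intrinsics apply), "R" (3x3) and "t" (3): a world point X has camera coordinates R X + t. Camera axes: x right, y down, z forward; pixel columns grow to the right and rows downward; lengths in m; the calibration is good to about 2 mm. A picture is of the moment at which its call begins. calibration takes no time and is no camera call.
- robot.finish_job(): hands the job in, once; it reports no verdict.
The state is a dict: "time": time; "qpos": joint angles; "joint_velocities": joint speeds; "joint_efforts": joint torques, N m; "tool_pos": TCP position; "tcp_rot": TCP orientation; "wrist_force": force on the tool from outside, world axes, zero at the start; "moment": the same for the moment, N m; "opening": finger opening in m.
Only numpy, scipy, OpenCV 4.12 (cv2) and the standard library are available. Lean on these libraries where they do the work, as an engineer would, in place of code of your own. Each camera call takes 0.05 s, during which the arm holds its last target.

## Working session

There is one attempt and no reset: what is moved stays moved. The work goes in short steps, Python scripts to look and compute and a tool call to move; the robot and the scene stay as the last step left them, time stands still between calls to the robot, and variables do not carry over. Pictures are saved under pics/ and viewed, and the job is handed in when it is done.

Besides the shell and the picture viewer there is one more tool, called after "Request:" as name(argument=value, ...) on one line, values as JSON. play_rows: Moves the arm, as the interface text tells. Its arguments: {"type":"object","properties":{"increments":{"type":"array","items":{"type":"array","items":{"type":"number"}}},"grip_force":{"type":"number"}},"required":["increments"]}

```bash
ls; mkdir -p pics; python3 - <<'E'
from workcell import robot
import cv2
s=robot.read_state(); print(s, robot.grip_point_offset)
for n in("side","top"):
    f=robot.grab_frame(n); cv2.imwrite(f"pics/{n}0.png",f[:,:,::-1]); print(n,robot.calibration(n))
E
```

```text
pics
{'time': 0.0, 'qpos': array([ 1.43908945e+00,  3.59424362e-01,  1.10636330e-02, -3.65869947e-04,
       -1.22409399e+00, -2.88108943e-01]), 'joint_velocities': array([-7.20699073e-04,  2.05780440e-04, -3.02461110e-05,  1.45149019e-03,
        1.17139528e-03,  2.90358111e-04]), 'joint_efforts': array([ 2.21019204e-04, -5.82716596e+01,  2.93053347e+01,  6.99751407e+00,
        6.99750308e-03, -1.34531742e-04]), 'tool_pos': array([0.27493952, 0.61593402, 0.22559769]), 'tcp_rot': array([-0.59276034, -0.38443634,  0.59370713, -0.38516974]), 'wrist_force': array([-0.30208857,  0.31453538, -0.76059719]), 'moment': array([ 0.0332108 ,  0.02742669, -0.00321563]), 'opening': 0.08782173037096948} 0.0188
side {'mtx': array([[541.45956338,   0.        , 276.20528708],
       [  0.        , 541.45956338, 218.28524422],
       [  0.        ,   0.        ,   1.        ]]), 'k1': -0.1783556408672021, 'R': array([[-0.73744295,  0.67539488,  0.00443296],
       [ 0.5072254 ,  0.55813389, -0.65666502],
       [-0.44598238, -0.48200449, -0.75416934]]), 't': array([ 0.36638828, -0.27126576,  2.2557333 ])}
top {'mtx': array([[487.66339651,   0.        , 284.2755065 ],
       [  0.        , 487.66339651, 207.02458999],
       [  0.        ,   0.        ,   1.        ]]), 'k1': 0.02011024604083414, 'R': array([[-0.05319748, -0.99856718,  0.00579859],
       [-0.97238789,  0.05047973, -0.22784555],
       [ 0.22722637, -0.01775929, -0.97368002]]), 't': array([0.09512349, 0.55972964, 1.4509196 ])}
```

View pics/side0.png

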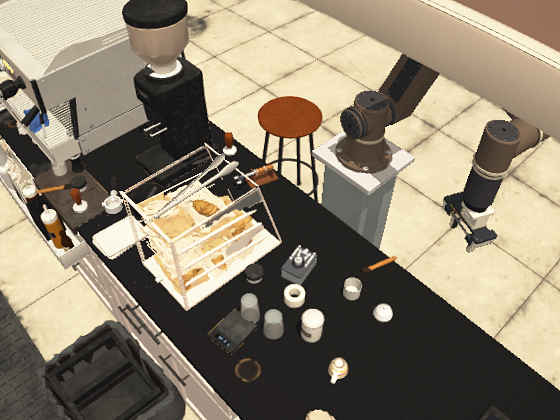

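View pics/top0.png

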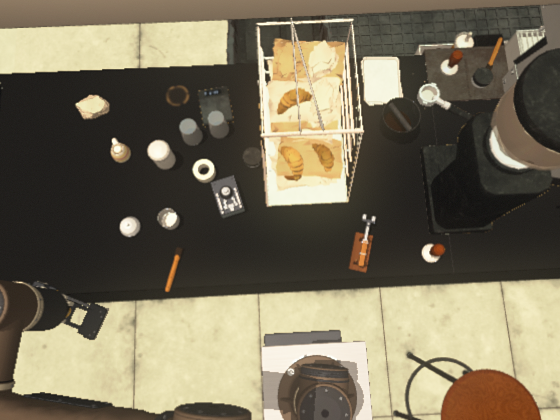

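```bash
python3 - <<'E'
import cv2,numpy as np
t=cv2.imread('pics/top0.png'); s=cv2.imread('pics/side0.png')
def z(im,x,y,w,h,k): return cv2.resize(im[y:y+h,x:x+w],None,fx=k,fy=k,interpolation=cv2.INTER_CUBIC)
cv2.imwrite('pics/t_blk.png',np.hstack([z(t,200,165,50,60,8),z(t,340,205,50,75,8)[:480]]))
cv2.imwrite('pics/t_rest.png',z(t,340,205,50,75,8))
cv2.imwrite('pics/s_blk.png',np.hstack([z(s,270,235,50,55,8),z(s,230,150,50,55,8)]))
E
```

```text
(no output)
```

View pics/t_blk.png

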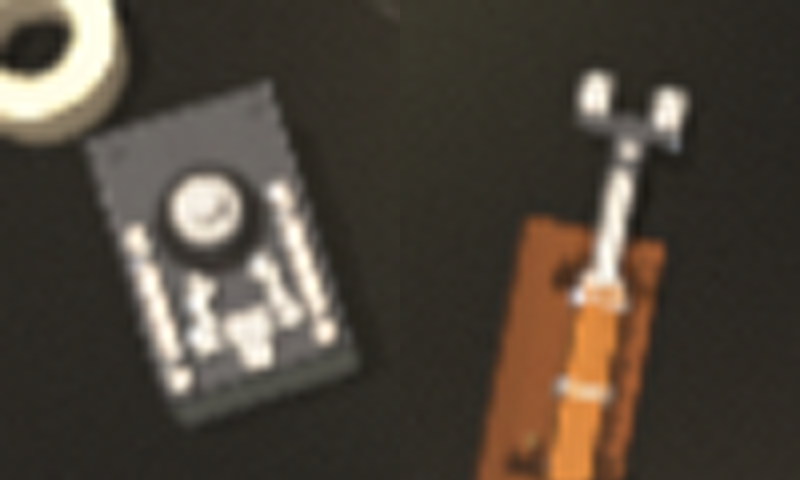

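View pics/t_rest.png

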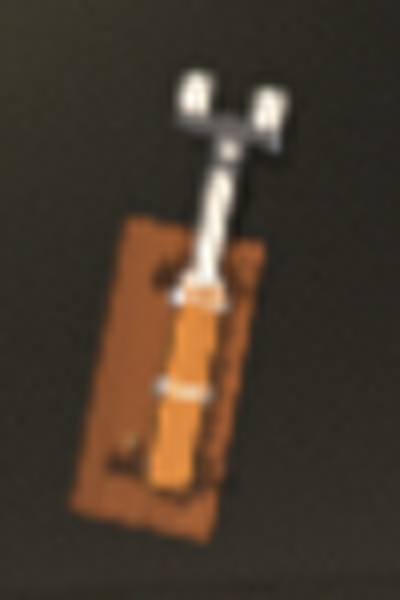

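View pics/s_blk.png

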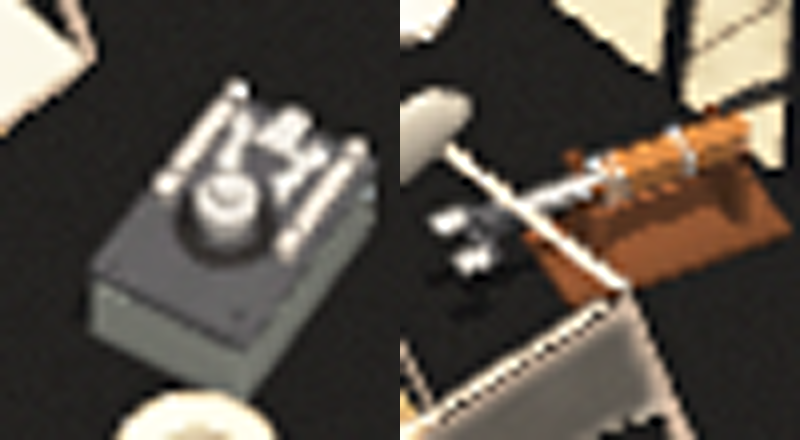

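```bash
cat > h.py <<'E'
import numpy as np, cv2
from workcell import robot
C={n:robot.calibration(n) for n in("side","top")}
def ray(n,u,v):
    c=C[n];K=c["mtx"];x=(u-K[0,2])/K[0,0];y=(v-K[1,2])/K[1,1]
    # distort: p_d = p*(1+k1 r^2)
    d=np.array([x,y]);p=d.copy()
    for _ in range(30): p=d/(1+c["k1"]*(p@p))
    w=c["R"].T@np.array([p[0],p[1],1]); o=-c["R"].T@c["t"]
    return o,w
def plane(n,u,v,z):
    o,w=ray(n,u,v); return o+w*(z-o[2])/w[2]
def proj(n,X):
    c=C[n];q=c["R"]@np.asarray(X,float)+c["t"];p=q[:2]/q[2];p=p*(1+c["k1"]*(p@p));K=c["mtx"]
    return K[:2,:2]@p+K[:2,2]
def tri(a,b):
    A=[];B=[]
    for (n,u,v) in(a,b):
        o,w=ray(n,u,v);w=w/np.linalg.norm(w);P=np.eye(3)-np.outer(w,w);A.append(P);B.append(P@o)
    X=np.linalg.lstsq(np.vstack(A),np.hstack(B),rcond=None)[0]
    return X,[np.linalg.norm(P@X-b) for P,b in zip(A,B)]
def crop(x0,y0,k):
    return lambda U,V:((U+.5)/k-.5+x0,(V+.5)/k-.5+y0)
E
python3 - <<'E'
from h import *
np.set_printoptions(precision=4,suppress=True)
tb=crop(200,165,8);tr=crop(340,205,8);sb=crop(270,235,8);sr=crop(230,150,8)
print("deck top");P=[plane("top",*tb(*p),.05) for p in[(88,143),(270,82),(356,355),(176,410)]]
for p in P:print(p[:2])
print([np.linalg.norm(P[i]-P[(i+1)%4]) for i in range(4)])
print("deck side");Q=[plane("side",*sb(*p),.05) for p in[(240,350),(90,270)]]
for p in Q:print(p[:2],end=' ')
print(np.linalg.norm(Q[0]-Q[1]))
print("rails top z60");
for p in[(135,237),(180,380),(278,190),(327,332)]:print(plane("top",*tb(*p),.06)[:2])
print("rails side z60")
for p in[(238,90),(165,185),(357,147),(286,247)]:print(plane("side",*sb(*p),.06)[:2])
print("stub",plane("top",*tb(205,208),.08),plane("side",*sb(226,190),.08), tri(("top",*tb(205,208)),("side",*sb(226,190))))
print("tab end top z58",plane("top",*tb(255,362),.058),"side",plane("side",*sb(300,112),.058))
print("REST base top z10");P=[plane("top",*tr(*p),.01) for p in[(130,216),(266,242),(208,543),(72,512)]]
for p in P:print(p[:2])
print([np.linalg.norm(P[i]-P[(i+1)%4]) for i in range(4)],np.mean(P,0))
print("tool: collars z65, handle end z63, bar z59, prongs tips z50")
for p,z in[((200,295),.063),((184,388),.063),((168,488),.063),((212,225),.059),((196,72),.050),((272,88),.050),((185,125),.05),((272,142),.05)]:print(p,plane("top",*tr(*p),z)[:2])
E
```

```text
deck top
[0.6594 0.2945]
[0.6809 0.2218]
[0.5677 0.1915]
[0.5493 0.2623]
[np.float64(0.07581556176489693), np.float64(0.11718358202349258), np.float64(0.07316483041784501), np.float64(0.11464282015589142)]
deck side
[0.6638 0.2959] [0.6819 0.2245] 0.07365401151409441
rails top z60
[0.6172 0.2755]
[0.5589 0.2593]
[0.6334 0.2191]
[0.5751 0.2017]
rails side z60
[0.5755 0.2028]
[0.6336 0.2187]
[0.5595 0.259 ]
[0.6185 0.2761]
stub [0.622  0.2458 0.08  ] [0.6273 0.2482 0.08  ] (array([0.624 , 0.2459, 0.0744]), [np.float64(0.0006121109580963361), np.float64(0.0006121109580960151)])
tab end top z58 [0.5651 0.2302 0.058 ] side [0.563  0.2282 0.058 ]
REST base top z10
[ 0.4847 -0.1587]
[ 0.4714 -0.2118]
[ 0.3539 -0.1778]
[ 0.3687 -0.1258]
[np.float64(0.05470826231678658), np.float64(0.12229917464865886), np.float64(0.05408140192701978), np.float64(0.12054204241165939)] [ 0.4197 -0.1685  0.01  ]
tool: collars z65, handle end z63, bar z59, prongs tips z50
(200, 295) [ 0.4435 -0.1741]
(184, 388) [ 0.4082 -0.1647]
(168, 488) [ 0.3707 -0.1553]
(212, 225) [ 0.471  -0.1819]
(196, 72) [ 0.5334 -0.1829]
(272, 88) [ 0.5255 -0.2119]
(185, 125) [ 0.5125 -0.1767]
(272, 142) [ 0.504  -0.2099]
```

```bash
python3 - <<'E'
from h import *
from scipy.spatial.transform import Rotation as Ro
np.set_printoptions(precision=4,suppress=True)
tr=crop(340,205,8);sr=crop(230,150,8)
for nm,a,b in[("collarF",(200,295),(205,180)),("collarR",(184,388),(283,150)),("handle end",(168,488),(343,135)),("tipL",(196,72),(30,222)),("tipR",(272,88),(62,268))]:
    print(nm,tri(("top",*tr(*a)),("side",*sr(*b))))
q=robot.read_state()['tcp_rot'];print(Ro.from_quat(q).as_matrix())
# cage
print("cage front base corners z0",plane("top",265,204,0),plane("top",348,204,0))
t=cv2.imread('pics/top0.png'); s=cv2.imread('pics/side0.png')
k=4
cv2.imwrite('pics/cage.png',np.hstack([cv2.resize(t[110:215,250:370],None,fx=3.3,fy=3.3),cv2.resize(s[140:245,205:290],None,fx=3.3,fy=3.3)])) 
cv2.imwrite('pics/cage2.png',cv2.resize(s[140:310,115:315],None,fx=3.5,fy=3.5))
E
```

```text
collarF (array([ 0.4454, -0.1763,  0.0543]), [np.float64(0.0008332856102545994), np.float64(0.0008332856102548873)])
collarR (array([ 0.4079, -0.1643,  0.0596]), [np.float64(0.0012321918161294753), np.float64(0.0012321918161289176)])
handle end (array([ 0.3722, -0.1577,  0.0509]), [np.float64(0.0004851859578706807), np.float64(0.0004851859578714981)])
tipL (array([ 0.5347, -0.1864,  0.0739]), [np.float64(0.009791569926369734), np.float64(0.009791569926369858)])
tipR (array([ 0.5239, -0.2083,  0.0279]), [np.float64(0.00979882005280432), np.float64(0.009798820052804363)])
[[-0.0005  0.9131 -0.4077]
 [-0.0014 -0.4077 -0.9131]
 [-1.      0.0001  0.0015]]
cage front base corners z0 [0.5923 0.1264 0.    ] [ 0.5783 -0.1429  0.    ]
```

View pics/cage.png

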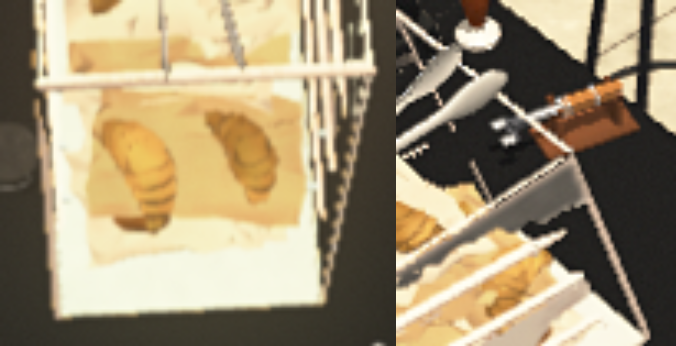

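View pics/cage2.png

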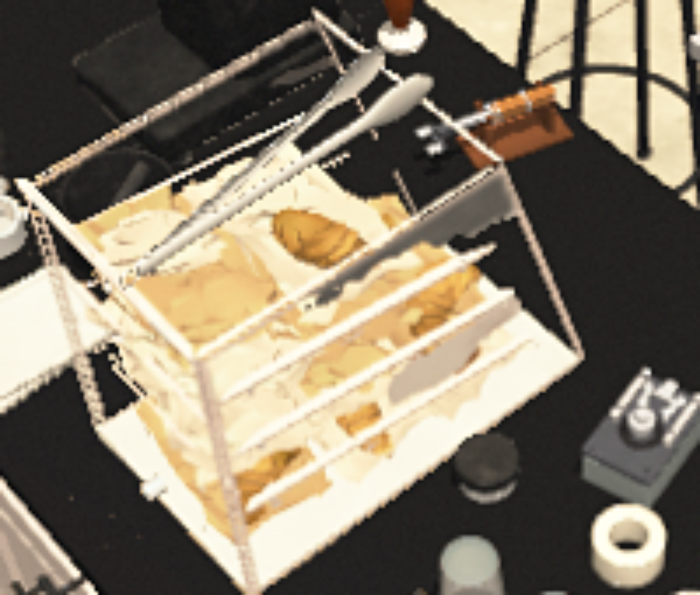

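Request:
play_rows(increments=[[0,36,34,0,0,0,0],[0,36,34,0,0,0,0],[0,36,34,0,0,0,0],[0,36,34,0,0,0,0],[0,36,34,0,0,0,0],[0,36,34,0,0,0,0],[0,36,34,0,0,0,0],[0,36,34,0,0,0,0]], grip_force=50)

```text
time: 0.9
tool_pos: [0.4274, 0.2486, 0.2266]
tcp_rot: [0.593, 0.385, -0.593, 0.385]
wrist_force: [1.4, 0.8, -0.3]
opening: 0.0875
```

```bash
cat >> h.py <<'E'
from scipy.spatial.transform import Rotation as Ro
def go(target,az=None):
    s=robot.read_state();M=Ro.from_quat(s['tcp_rot']).as_matrix()
    p=s['tool_pos'];d=M.T@(np.asarray(target)-p)
    a=np.degrees(np.arctan2(M[1,1],M[0,1]))
    print("t %.2f"%s['time'],"pos",p.round(4),"xaxis",M[:,0].round(4),"y az %.2f"%a,"jawz_z %.4f"%M[2,2])
    print("need tool mm",(d*1e3).round(1),"rx deg",None if az is None else round(-(az-a),2),"F",s['wrist_force'].round(2),"open",round(s['opening'],4))
E
cat > /dev/null; python3 - <<'E'
from h import *
print(tri(("top",262,136),("side",257.9,185.7)))
go((.4245,-.1695,.12),-15.3)
E
```

```text
(array([0.68298595, 0.11867362, 0.36417341]), [np.float64(0.0007478460902874718), np.float64(0.0007478460902878595)])
t 0.90 pos [0.4274 0.2486 0.2266] xaxis [-0.e+00  1.e-04 -1.e+00] y az -24.03 jawz_z -0.0001
need tool mm [106.5 167.6 383. ] rx deg -8.73 F [ 1.38  0.84 -0.29] open 0.0875
```

Request:
play_rows(increments=[[6,19,45,0,0,0,0],[6,19,45,0,0,0,0],[6,19,45,0,0,0,0],[6,19,45,0,0,0,0],[6,19,45,0,0,0,0],[6,19,45,0,0,0,0],[6,19,45,0,0,0,0],[6,19,45,0,0,0,0]])

```text
time: 1.7
tool_pos: [0.4187, -0.1419, 0.1785]
tcp_rot: [0.593, 0.385, -0.593, 0.385]
wrist_force: [0.9, 0.9, 0.4]
opening: 0.0879
```

```bash
python3 - <<'E'
from h import *
go((.4245,-.1695,.0365),-15.3)
E
```

```text
t 1.70 pos [ 0.4187 -0.1419  0.1785] xaxis [ 7.e-04  2.e-04 -1.e+00] y az -24.03 jawz_z -0.0005
need tool mm [142.   16.4  22.9] rx deg -8.73 F [0.86 0.94 0.43] open 0.0879
```

Request:
play_rows(increments=[[0,8,11.5,0,0,0,0],[0,8.4,11.4,0,0,0,0],[0,0,0,-4.4,0,0,0],[20,0,0,-4.3,0,0,0],[25,0,0,0,0,0,0],[25,0,0,0,0,0,0],[22,0,0,0,0,0,0],[0,0,0,0,0,0,0]])

```text
time: 2.5
tool_pos: [0.4226, -0.1676, 0.084]
tcp_rot: [-0.561, -0.43, 0.564, -0.427]
wrist_force: [-0.0, 0.5, -0.3]
opening: 0.0872
```

```bash
python3 - <<'E'
from h import *
go((.4245,-.1695,.0365),-15.3)
f={n:robot.grab_frame(n)[:,:,::-1] for n in("side","top")}
for n in f: cv2.imwrite(f'pics/{n}1.png',f[n])
t=cv2.resize(f["top"][195:285,320:410],None,fx=6,fy=6,interpolation=cv2.INTER_CUBIC)
s=cv2.resize(f["side"][140:230,215:300][:90],None,fx=3,fy=6,interpolation=cv2.INTER_CUBIC)
cv2.imwrite('pics/g1.png',t); cv2.imwrite('pics/g1s.png',cv2.resize(f["side"][130:210,215:305],None,fx=6,fy=6,interpolation=cv2.INTER_CUBIC))
E
```

```text
t 2.50 pos [ 0.4226 -0.1676  0.084 ] xaxis [-5.7e-03  3.0e-04 -1.0e+00] y az -15.39 jawz_z 0.0012
need tool mm [47.5  2.6  1.2] rx deg -0.09 F [-0.02  0.54 -0.3 ] open 0.0872
```

View pics/g1.png

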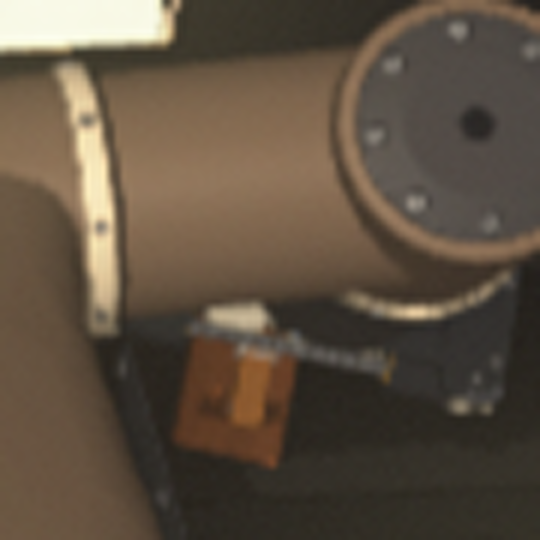

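View pics/g1s.png

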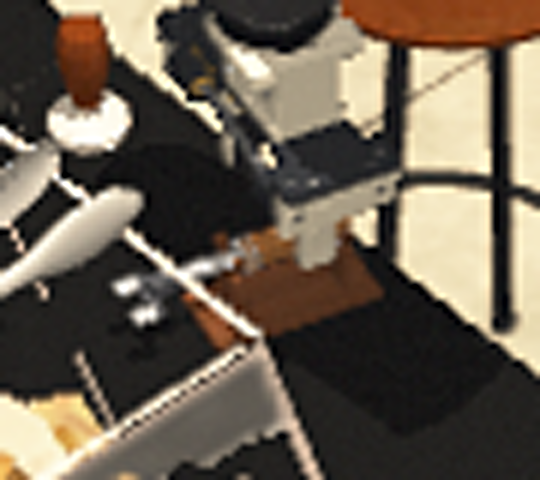

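Request:
play_rows(increments=[[12,0,0,0,0,0,0],[12,0,0,0,0,0,0],[12,0,0,0,0,0,0],[11,0,0,0,0,0,0],[0,0,0,0,0,0,0],[0,0,0,0,0,0,0],[0,0,0,0,0,0,0],[0,0,0,0,0,0,0]])

```text
time: 3.4
tool_pos: [0.4256, -0.1677, 0.0404]
tcp_rot: [0.563, 0.428, -0.562, 0.429]
wrist_force: [0.5, 0.2, -0.4]
opening: 0.0878
```

```bash
python3 - <<'E'
from h import *
go((.4245,-.1695,.0365),-15.3)
E
```

```text
t 3.40 pos [ 0.4256 -0.1677  0.0404] xaxis [ 0.0016  0.     -1.    ] y az -15.35 jawz_z -0.0004
need tool mm [ 3.9 -0.6  2. ] rx deg -0.05 F [ 0.53  0.17 -0.4 ] open 0.0878
```

Request:
play_rows(increments=[[3.5,0,2,0,0,0,0],[0,0,0,0,0,0,0],[0,0,0,0,0,0,0],[0,0,0,0,0,0,0.9],[0,0,0,0,0,0,1],[0,0,0,0,0,0,1],[0,0,0,0,0,0,1],[0,0,0,0,0,0,1]])

```text
time: 4.2
tool_pos: [0.4244, -0.1696, 0.0361]
tcp_rot: [-0.562, -0.429, 0.562, -0.429]
wrist_force: [0.5, 0.3, 0.5]
opening: 0.0531
```

```bash
python3 - <<'E'
from h import *
go((.4245,-.1695,.0365),-15.3)
E
```

```text
t 4.20 pos [ 0.4244 -0.1696  0.0361] xaxis [-0.  0. -1.] y az -15.36 jawz_z -0.0000
need tool mm [-0.4  0.  -0.1] rx deg -0.06 F [0.53 0.26 0.46] open 0.0531
```

Request:
play_rows(increments=[[0,0,0,0,0,0,1],[0,0,0,0,0,0,1],[0,0,0,0,0,0,1],[0,0,0,0,0,0,1],[0,0,0,0,0,0,1],[0,0,0,0,0,0,1],[0,0,0,0,0,0,1],[0,0,0,0,0,0,1]])

```text
time: 5.0
tool_pos: [0.4244, -0.1696, 0.0361]
tcp_rot: [-0.562, -0.429, 0.562, -0.429]
wrist_force: [0.5, 0.7, -0.4]
opening: 0.0151
```

```bash
python3 - <<'E'
from h import *
go((.4245,-.1695,.0365),-15.3)
E
```

```text
t 5.00 pos [ 0.4244 -0.1696  0.0361] xaxis [-0. -0. -1.] y az -15.35 jawz_z 0.0000
need tool mm [-0.4  0.  -0.1] rx deg -0.05 F [ 0.54  0.7  -0.44] open 0.0151
```

Request:
play_rows(increments=[[-8,0,0,0,0,0,1],[-12,0,0,0,0,0,1],[-14,0,0,0,0,0,1],[-14,0,0,0,0,0,1],[-6,0,0,0,0,0,1],[0,-6,-22,0,0,0,1],[0,-10,-35,0,0,0,1],[0,-11,-40,0,0,0,1]])

```text
time: 5.8
tool_pos: [0.4236, -0.0684, 0.0901]
tcp_rot: [-0.563, -0.428, 0.563, -0.428]
wrist_force: [1.2, 1.5, -2.5]
opening: 0.0154
```

```bash
python3 - <<'E'
from h import *
go((.4423,.1961,.090),15.6)
f={n:robot.grab_frame(n)[:,:,::-1] for n in("side","top")}
for n in f: cv2.imwrite(f'pics/{n}2.png',f[n])
E
```

```text
t 5.80 pos [ 0.4236 -0.0684  0.0901] xaxis [-2.e-04  0.e+00 -1.e+00] y az -15.48 jawz_z 0.0000
need tool mm [ 1.000e-01 -5.260e+01 -2.599e+02] rx deg -31.08 F [ 1.19  1.5  -2.51] open 0.0154
```

View pics/side2.png

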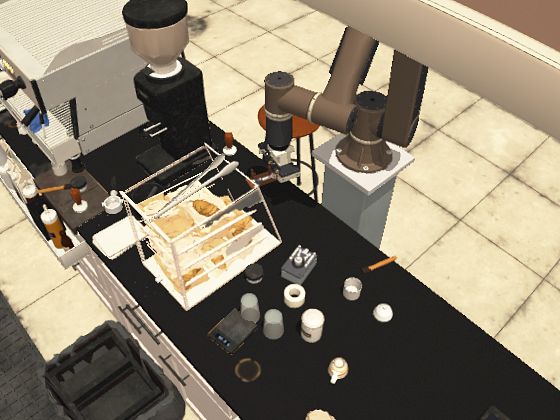

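Request:
play_rows(increments=[[0,-8.8,-43.3,0,0,0,1],[0,-8.8,-43.3,0,0,0,1],[0,-8.8,-43.3,0,0,0,1],[0,-8.8,-43.3,0,0,0,1],[0,-8.7,-43.3,0,0,0,1],[0,-8.7,-43.3,0,0,0,1],[0,0,0,-8,0,0,1],[0,0,0,-8,0,0,1]])

```text
time: 6.7
tool_pos: [0.4419, 0.1966, 0.0896]
tcp_rot: [0.495, 0.505, -0.496, 0.505]
wrist_force: [0.8, -1.1, -1.6]
opening: 0.0155
```

Request:
play_rows(increments=[[0,0,0,-8,0,0,1],[0,0,0,-7,0,0,1],[0,0,0,0,0,0,1],[0,0,0,0,0,0,1],[0,0,0,0,0,0,1],[0,0,0,0,0,0,1],[0,0,0,0,0,0,1],[0,0,0,0,0,0,1]])

```text
time: 7.5
tool_pos: [0.4422, 0.1955, 0.0901]
tcp_rot: [0.427, 0.563, -0.427, 0.563]
wrist_force: [-0.6, -0.7, -2.1]
opening: 0.0154
```

```bash
python3 - <<'E'
from h import *
go((.4423,.1961,.060),15.6)
f={n:robot.grab_frame(n)[:,:,::-1] for n in("side","top")}
for n in f: cv2.imwrite(f'pics/{n}3.png',f[n])
t=cv2.resize(f["top"][165:255,190:280],None,fx=6,fy=6,interpolation=cv2.INTER_CUBIC)
cv2.imwrite('pics/g3.png',t); cv2.imwrite('pics/g3s.png',cv2.resize(f["side"][200:290,260:350],None,fx=6,fy=6,interpolation=cv2.INTER_CUBIC))
E
```

```text
t 7.50 pos [0.4422 0.1955 0.0901] xaxis [ 0.  0. -1.] y az 15.61 jawz_z -0.0000
need tool mm [30.1  0.3 -0.5] rx deg 0.01 F [-0.59 -0.7  -2.08] open 0.0154
```

View pics/g3.png

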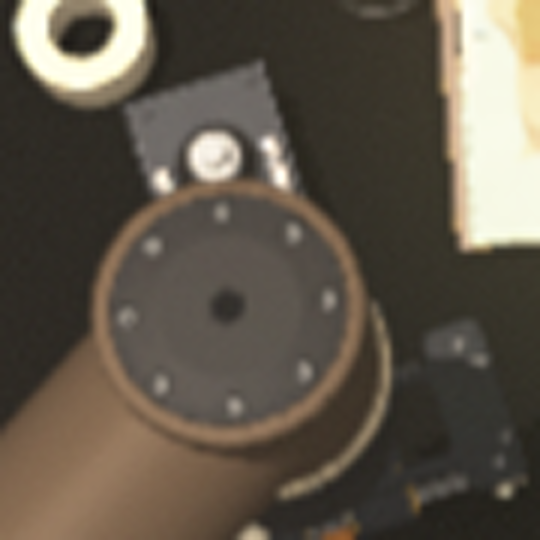

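View pics/g3s.png

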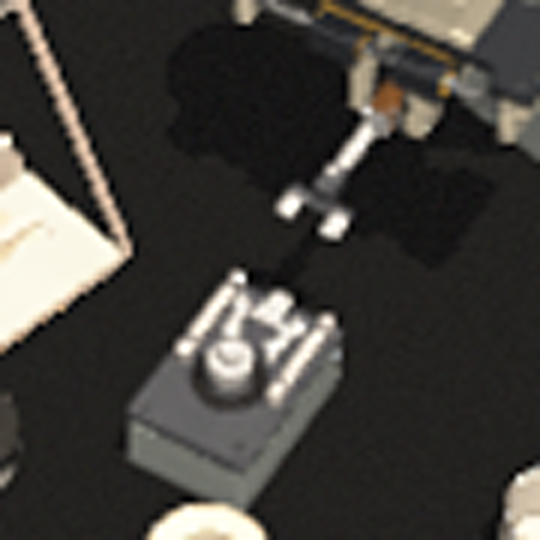

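```bash
python3 - <<'E'
from h import *
np.set_printoptions(precision=4,suppress=True)
c=crop(260,200,6);sp=np.array([.6243,.2469]);d=np.array([.9632,.2689]);n=np.array([-.2689,.9632])
def bf(P):q=P[:2]-sp;return np.array([q@d,q@n])*1e3
o=robot.read_state()['tool_pos']
print("tcp block",bf(o))
for nm,p,z in[("prongL ctr",(289,206),.104),("prongR ctr",(334,225),.104),("tipL",(280,213),.104),("tipR",(326,235),.104),("railRrear",(238,276),.06),("railLrear",(329,322),.06),("railRfront",(188,346),.06),("railLfront",(276,395),.06),("tab end",(284,300),.058),("stub",(230,353),.08)]:
    print(nm,bf(plane("side",*c(*p),z)))
for a in(.105,.109,.113):
  for w in(-.015,.015):
    X=np.r_[o[:2]+a*d+w*n,.104]; u=proj("side",X); print(a,w,((u-[260,200]+.5)*6-.5).round(1))
E
```

```text
tcp block [-189.2597   -0.4754]
prongL ctr [-87.6241 -14.8636]
prongR ctr [-89.0729  13.4851]
tipL [-80.4869 -16.6338]
tipR [-80.3758  13.2063]
railRrear [-59.6328 -30.0013]
railLrear [-58.4087  30.4256]
railRfront [ -1.5194 -28.5396]
railLfront [ 1.738  30.4308]
tab end [-59.9417   0.2782]
stub [3.4631 0.9588]
0.105 -0.015 [285.1 209.5]
0.105 0.015 [331.4 231.4]
0.109 -0.015 [281.6 214.1]
0.109 0.015 [327.9 236.1]
0.113 -0.015 [278.  218.8]
0.113 0.015 [324.4 240.8]
```

Request:
play_rows(increments=[[12,0,-1.2,0,0,0,1],[14,0,0,0,0,0,1],[12,0,0,0,0,0,1],[8,0,0,0,0,0,1],[0,0,0,0,0,0,1],[0,0,0,0,0,0,1],[0,0,0,0,0,0,1],[0,0,0,0,0,0,1]])

```text
time: 8.4
tool_pos: [0.4421, 0.197, 0.0446]
tcp_rot: [0.428, 0.563, -0.427, 0.563]
wrist_force: [0.2, -0.3, -1.2]
opening: 0.0154
```

```bash
python3 - <<'E'
from h import *
go((.4423,.1961,.0438),15.6)
f={n:robot.grab_frame(n)[:,:,::-1] for n in("side",)}
for n in f: cv2.imwrite(f'pics/{n}4.png',f[n])
cv2.imwrite('pics/g4s.png',cv2.resize(f["side"][205:285,270:340],None,fx=8,fy=8,interpolation=cv2.INTER_CUBIC)[:600])
E
```

```text
t 8.40 pos [0.4421 0.197  0.0446] xaxis [ 8.e-04  7.e-04 -1.e+00] y az 15.65 jawz_z -0.0005
need tool mm [ 0.8 -0.1  0.9] rx deg 0.05 F [ 0.25 -0.33 -1.21] open 0.0154
```

View pics/g4s.png

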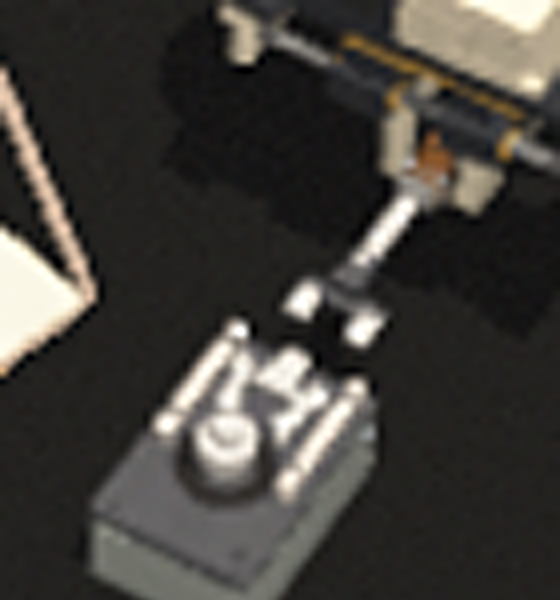

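Request:
play_rows(increments=[[0.5,4,0,0,0,0,1],[0,5,0,0,0,0,1],[0,5,0,0,0,0,1],[0,5,0,0,0,0,1],[0,4,0,0,0,0,1],[0,2,0,0,0,0,1],[0,0,0,0,0,0,1],[0,0,0,0,0,0,1]])

```text
time: 9.25
tool_pos: [0.4657, 0.2033, 0.0434]
tcp_rot: [0.427, 0.563, -0.427, 0.563]
wrist_force: [-0.6, -0.8, -1.4]
opening: 0.0153
```

```bash
cat >> h.py <<'E'
sp=np.array([.6243,.2469]);dd=np.array([.9632,.2689]);nn=np.array([-.2689,.9632])
def st():
    s=robot.read_state();q=s['tool_pos'][:2]-sp;F=s['wrist_force']
    print("t %.2f tcp along %.1f lat %.1f z %.1f  Falong %.1f Flat %.1f Fz %.1f"%(s['time'],q@dd*1e3,q@nn*1e3,s['tool_pos'][2]*1e3,F[:2]@dd,F[:2]@nn,F[2]),"tip~%.1f"%(q@dd*1e3+108.8))
def pic(name):
    f=robot.grab_frame("side")[:,:,::-1]
    cv2.imwrite(f'pics/{name}.png',cv2.resize(f[215:285,270:340],None,fx=8,fy=8,interpolation=cv2.INTER_CUBIC))
E
python3 - <<'E'
from h import *
st();pic("g5")
E
```

```text
t 9.25 tcp along -164.5 lat 0.6 z 43.4  Falong -0.8 Flat -0.6 Fz -1.4 tip~-55.7
```

View pics/g5.png

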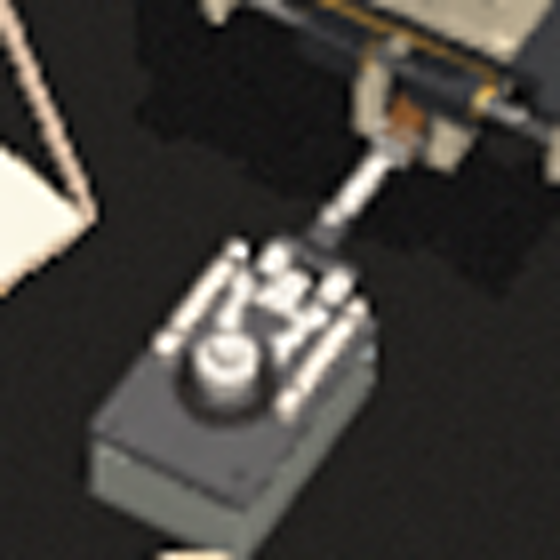

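```bash
python3 - <<'E'
from h import *
c=crop(270,215,8)
for nm,p,z in[("prongR",(273,256),.0575),("prongL",(335,287),.0575),("tab",(286,287),.058),("railR",(238,247),.06),("railL",(357,304),.06)]:
    q=plane("side",*c(*p),z)[:2]-sp; print(nm,(q@dd*1e3).round(1),(q@nn*1e3).round(1))
E
```

```text
prongR -65.8 -15.8
prongL -65.3 15.0
tab -53.8 -2.5
railR -60.3 -30.1
railL -60.6 28.3
```

Request:
play_rows(increments=[[0,1,0.5,0,0,0,1],[0,1.2,0,0,0,0,1],[0,1.2,0,0,0,0,1],[0,1.2,0,0,0,0,1],[0,1.2,0,0,0,0,1],[0,1.2,0,0,0,0,1],[0,1,0,0,0,0,1],[0,0,0,0,0,0,1]])

```text
time: 10.1
tool_pos: [0.4739, 0.2051, 0.0435]
tcp_rot: [0.427, 0.563, -0.427, 0.563]
wrist_force: [-1.2, -0.0, -1.5]
opening: 0.0155
```

```bash
python3 - <<'E'
from h import *
st();pic("g6")
E
```

```text
t 10.10 tcp along -156.1 lat 0.2 z 43.5  Falong -1.2 Flat 0.3 Fz -1.5 tip~-47.3
```

View pics/g6.png

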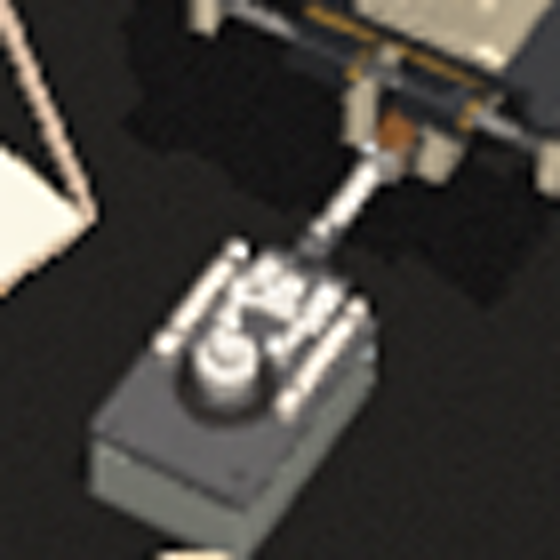

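Request:
play_rows(increments=[[0,1.5,0,0,0,0,1],[0,2,0,0,0,0,1],[0,2,0,0,0,0,1],[0,2,0,0,0,0,1],[0,2,0,0,0,0,1],[0,2,0,0,0,0,1],[0,1.5,0,0,0,0,1],[0,0,0,0,0,0,1]])

```text
time: 10.95
tool_pos: [0.4865, 0.2087, 0.0435]
tcp_rot: [0.427, 0.563, -0.427, 0.563]
wrist_force: [-0.3, 1.0, -1.4]
opening: 0.0158
```

```bash
python3 - <<'E'
from h import *
st();pic("g7")
E
```

```text
t 10.95 tcp along -143.0 lat 0.2 z 43.5  Falong -0.1 Flat 1.0 Fz -1.4 tip~-34.2
```

View pics/g7.png

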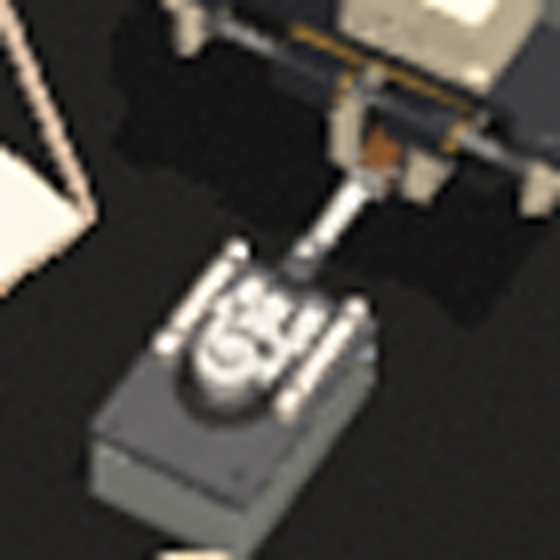

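Request:
play_rows(increments=[[0,0.6,0,0,0,0,1],[0,0.6,0,0,0,0,1],[0,0.6,0,0,0,0,1],[0,0.6,0,0,0,0,1],[0,0.6,0,0,0,0,1],[0,0.6,0,0,0,0,1],[0,0.6,0,0,0,0,1],[0,0,0,0,0,0,1]])

```text
time: 11.8
tool_pos: [0.4904, 0.2098, 0.0436]
tcp_rot: [0.427, 0.563, -0.427, 0.563]
wrist_force: [0.6, -1.4, -1.1]
opening: 0.0156
```

```bash
python3 - <<'E'
from h import *
st()
E
```

```text
t 11.80 tcp along -139.0 lat 0.3 z 43.6  Falong 0.3 Flat -1.5 Fz -1.1 tip~-30.2
```

Request:
play_rows(increments=[[0,0.5,0,0,0,0,1],[0,0.5,0,0,0,0,1],[0,0.5,0,0,0,0,1],[0,0.5,0,0,0,0,1],[0,0,0,0,0,0,1],[0,0,0,0,0,0,1],[0,0,0,0,0,0,1],[0,0,0,0,0,0,1]])

```text
time: 12.6
tool_pos: [0.4923, 0.2103, 0.0436]
tcp_rot: [0.427, 0.563, -0.427, 0.563]
wrist_force: [-0.6, -0.7, -1.5]
opening: 0.0152
```

```bash
python3 - <<'E'
from h import *
st()
E
```

```text
t 12.60 tcp along -137.0 lat 0.3 z 43.6  Falong -0.8 Flat -0.5 Fz -1.5 tip~-28.2
```

Request:
play_rows(increments=[[0,0.5,0,0,0,0,1],[0,0.5,0,0,0,0,1],[0,0.5,0,0,0,0,1],[0,0.5,0,0,0,0,1],[0,0,0,0,0,0,1],[0,0,0,0,0,0,1],[0,0,0,0,0,0,1],[0,0,0,0,0,0,1]])

```text
time: 13.4
tool_pos: [0.4939, 0.2107, 0.0435]
tcp_rot: [0.427, 0.563, -0.427, 0.563]
wrist_force: [-2.1, -0.6, -1.6]
opening: 0.0159
```

```bash
python3 - <<'E'
from h import *
st();pic("g8")
E
```

```text
t 13.40 tcp along -135.3 lat 0.2 z 43.5  Falong -2.2 Flat 0.0 Fz -1.6 tip~-26.5
```

View pics/g8.png

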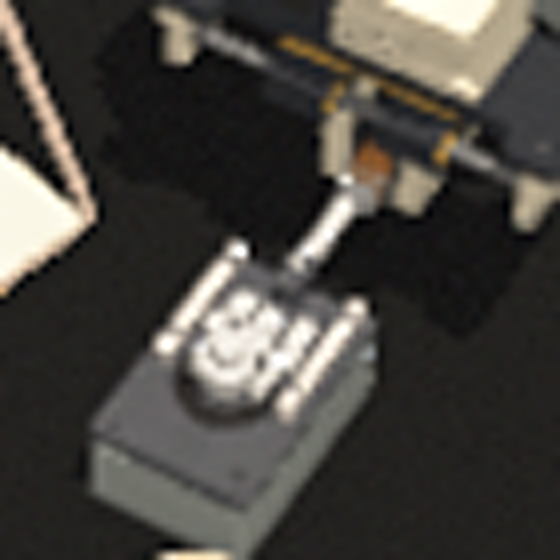

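Request:
play_rows(increments=[[0,0.4,0,0,0,0,1],[0,0.4,0,0,0,0,1],[0,0.4,0,0,0,0,1],[0,0,0,0,0,0,1],[0,0,0,0,0,0,1],[0,0,0,0,0,0,1],[0,0,0,0,0,0,1],[0,0,0,0,0,0,1]])

```text
time: 14.25
tool_pos: [0.4946, 0.2106, 0.0433]
tcp_rot: [0.427, 0.564, -0.428, 0.563]
wrist_force: [-5.0, -1.0, -0.1]
opening: 0.0154
```

```bash
python3 - <<'E'
from h import *
st()
E
```

```text
t 14.25 tcp along -134.7 lat -0.0 z 43.3  Falong -5.1 Flat 0.4 Fz -0.1 tip~-25.9
```

Request:
play_rows(increments=[[0,0.5,0,0,0,0,1],[0,0.5,0,0,0,0,1],[0,0.5,0,0,0,0,1],[0,0,0,0,0,0,1],[0,0,0,0,0,0,1],[0,0,0,0,0,0,1],[0,0,0,0,0,0,1],[0,0,0,0,0,0,1]])

```text
time: 15.05
tool_pos: [0.4951, 0.2105, 0.043]
tcp_rot: [0.426, 0.564, -0.428, 0.563]
wrist_force: [-8.7, -1.5, -0.3]
opening: 0.0157
```

```bash
python3 - <<'E'
from h import *
st()
E
```

```text
t 15.05 tcp along -134.2 lat -0.3 z 43.0  Falong -8.8 Flat 0.9 Fz -0.3 tip~-25.4
```

Request:
play_rows(increments=[[-0.3,0.4,-0.2,0,0,0,1],[0,0.4,0,0,0,0,1],[0,0.4,0,0,0,0,1],[0,0,0,0,0,0,1],[0,0,0,0,0,0,1],[0,0,0,0,0,0,1],[0,0,0,0,0,0,1],[0,0,0,0,0,0,1]])

```text
time: 15.85
tool_pos: [0.4956, 0.2106, 0.0431]
tcp_rot: [0.426, 0.564, -0.429, 0.563]
wrist_force: [-10.3, -1.2, 0.9]
opening: 0.0153
```

```bash
python3 - <<'E'
from h import *
st()
E
```

```text
t 15.85 tcp along -133.8 lat -0.3 z 43.1  Falong -10.3 Flat 1.6 Fz 0.9 tip~-25.0
```

Request:
play_rows(increments=[[0,0.4,0,0,0,0,1],[0,0.4,0,0,0,0,1],[0,0.4,0,0,0,0,1],[0,0,0,0,0,0,1],[0,0,0,0,0,0,1],[0,0,0,0,0,0,1],[0,0,0,0,0,0,1],[0,0,0,0,0,0,1]])

```text
time: 16.65
tool_pos: [0.4964, 0.2107, 0.043]
tcp_rot: [0.426, 0.564, -0.429, 0.563]
wrist_force: [-11.0, -1.9, 1.8]
opening: 0.0158
```

```bash
python3 - <<'E'
from h import *
st()
E
```

```text
t 16.65 tcp along -132.9 lat -0.5 z 43.0  Falong -11.1 Flat 1.1 Fz 1.8 tip~-24.1
```

Request:
play_rows(increments=[[-0.2,0.4,-0.2,0,0,0,1],[0,0.4,0,0,0,0,1],[0,0.4,0,0,0,0,1],[0,0,0,0,0,0,1],[0,0,0,0,0,0,1],[0,0,0,0,0,0,1],[0,0,0,0,0,0,1],[0,0,0,0,0,0,1]])

```text
time: 17.45
tool_pos: [0.498, 0.2115, 0.0433]
tcp_rot: [0.426, 0.564, -0.429, 0.563]
wrist_force: [-9.1, -2.4, -0.4]
opening: 0.0157
```

```bash
python3 - <<'E'
from h import *
st()
E
```

```text
t 17.45 tcp along -131.2 lat -0.1 z 43.3  Falong -9.4 Flat 0.2 Fz -0.4 tip~-22.4
```

Request:
play_rows(increments=[[0,0.4,0,0,0,0,1],[0,0.4,0,0,0,0,1],[0,0.4,0,0,0,0,1],[0,0,0,0,0,0,1],[0,0,0,0,0,0,1],[0,0,0,0,0,0,1],[0,0,0,0,0,0,1],[0,0,0,0,0,0,1]])

```text
time: 18.25
tool_pos: [0.5015, 0.2133, 0.0442]
tcp_rot: [0.427, 0.563, -0.427, 0.563]
wrist_force: [0.4, 0.6, -1.4]
opening: 0.0154
```

```bash
python3 - <<'E'
from h import *
st();pic("g9")
E
```

```text
t 18.25 tcp along -127.3 lat 0.7 z 44.2  Falong 0.6 Flat 0.5 Fz -1.4 tip~-18.5
```

View pics/g9.png

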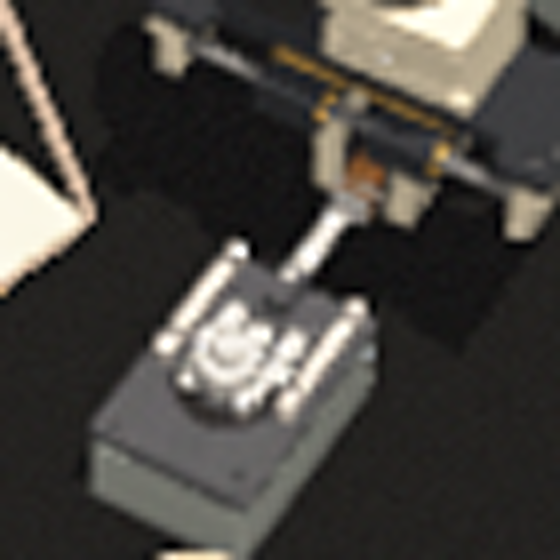

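Request:
play_rows(increments=[[0.4,0.4,0.2,0,0,0,1],[0,0.4,0,0,0,0,1],[0,0.4,0,0,0,0,1],[0,0,0,0,0,0,1],[0,0,0,0,0,0,1],[0,0,0,0,0,0,1],[0,0,0,0,0,0,1],[0,0,0,0,0,0,1]])

```text
time: 19.1
tool_pos: [0.5025, 0.2133, 0.0437]
tcp_rot: [0.427, 0.563, -0.427, 0.563]
wrist_force: [-0.0, 0.3, -2.1]
opening: 0.0157
```

```bash
python3 - <<'E'
from h import *
st()
E
```

```text
t 19.10 tcp along -126.3 lat 0.4 z 43.7  Falong 0.1 Flat 0.3 Fz -2.1 tip~-17.5
```

Request:
play_rows(increments=[[0,0.4,0,0,0,0,1],[0,0.4,0,0,0,0,1],[0,0.2,0,0,0,0,1],[0,0,0,0,0,0,1],[0,0,0,0,0,0,1],[0,0,0,0,0,0,1],[0,0,0,0,0,0,1],[0,0,0,0,0,0,1]])

```text
time: 19.9
tool_pos: [0.5033, 0.2135, 0.0436]
tcp_rot: [0.427, 0.563, -0.427, 0.563]
wrist_force: [-1.7, -0.6, -1.2]
opening: 0.0153
```

```bash
python3 - <<'E'
from h import *
st()
E
```

```text
t 19.90 tcp along -125.5 lat 0.4 z 43.6  Falong -1.8 Flat -0.2 Fz -1.2 tip~-16.7
```

Request:
play_rows(increments=[[0,0.4,0,0,0,0,1],[0,0.4,0,0,0,0,1],[0,0.4,0,0,0,0,1],[0,0,0,0,0,0,1],[0,0,0,0,0,0,1],[0,0,0,0,0,0,1],[0,0,0,0,0,0,1],[0,0,0,0,0,0,1]])

```text
time: 20.7
tool_pos: [0.5037, 0.2134, 0.0434]
tcp_rot: [0.427, 0.564, -0.428, 0.563]
wrist_force: [-4.8, -1.0, -0.8]
opening: 0.0155
```

```bash
python3 - <<'E'
from h import *
st();pic("g10")
E
```

```text
t 20.70 tcp along -125.1 lat 0.2 z 43.4  Falong -4.9 Flat 0.3 Fz -0.8 tip~-16.3
```

View pics/g10.png

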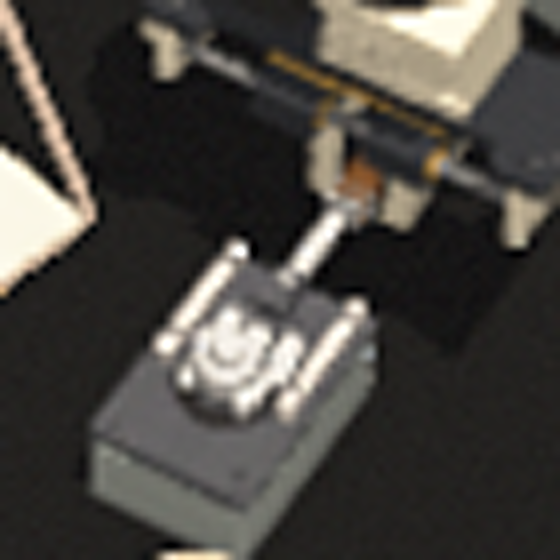

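Request:
play_rows(increments=[[0,-2,0,0,0,0,1],[0,-5,0,0,0,0,1],[0,-10,0,0,0,0,1],[0,-13,0,0,0,0,1],[0,-15,0,0,0,0,1],[0,-15,0,0,0,0,1],[0,-7,0,0,0,0,1],[-15,0,0,0,0,0,1]])

```text
time: 21.55
tool_pos: [0.4377, 0.1945, 0.0576]
tcp_rot: [0.426, 0.564, -0.428, 0.563]
wrist_force: [-0.5, 0.4, -1.1]
opening: 0.0157
```

```bash
python3 - <<'E'
from h import *
st();pic("g11")
go((.4244,-.1696,.0961),-15.35)
E
```

```text
t 21.55 tcp along -193.8 lat -0.3 z 57.6  Falong -0.4 Flat 0.5 Fz -1.1 tip~-85.0
t 21.60 pos [0.44   0.1961 0.0608] xaxis [ 1.5e-03  8.0e-04 -1.0e+00] y az 15.72 jawz_z -0.0004
need tool mm [ -35.7 -114.1  347.8] rx deg 31.07 F [0.41 1.14 0.97] open 0.0154
```

View pics/g11.png

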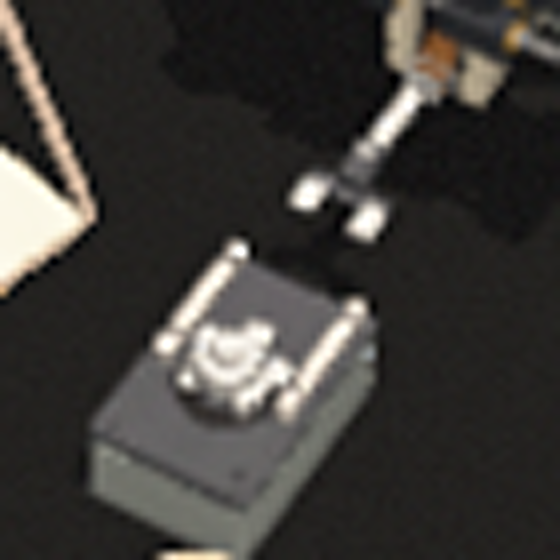

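```bash
python3 - <<'E'
from h import *
c=crop(270,215,8)
for nm,p,z in[("tabend",(268,324),.058),("jawR",(186,383),.058),("jawL",(242,408),.058)]:
    q=plane("side",*c(*p),z)[:2]-sp; print(nm,(q@dd*1e3).round(1),(q@nn*1e3).round(1))
for x,y in((-31.5,-6),(-31.5,6),(-19,-22),(-19,22)):
    X=np.r_[sp+x/1e3*dd+y/1e3*nn,.058];u=proj("side",X);print(x,y,((u-[270,215]+.5)*8-.5).round())
E
```

```text
tabend -32.6 0.9
jawR 12.4 -12.7
jawL 11.2 13.7
-31.5 -6 [253. 319.]
-31.5 6 [277. 331.]
-19 -22 [205. 323.]
-19 22 [295. 367.]
```

Request:
play_rows(increments=[[-18,0,0,0,0,0,1],[-18,0,0,0,0,0,1],[0,-15,42,0,0,0,1],[0,-15,45,0,0,0,1],[0,-15,45,0,0,0,1],[0,-15,45,0,0,0,1],[0,-15,45,0,0,0,1],[0,-15,45,0,0,0,1]])

```text
time: 22.4
tool_pos: [0.4253, -0.0871, 0.095]
tcp_rot: [0.428, 0.563, -0.427, 0.564]
wrist_force: [1.7, 1.1, -1.8]
opening: 0.0156
```

Request:
play_rows(increments=[[0,-12,40,0,0,0,1],[0,-12,40,0,0,0,1],[0,0,0,8,0,0,1],[0,0,0,8,0,0,1],[0,0,0,8,0,0,1],[0,0,0,7,0,0,1],[0,0,0,0,0,0,1],[0,0,0,0,0,0,1]])

```text
time: 23.2
tool_pos: [0.424, -0.169, 0.0947]
tcp_rot: [0.562, 0.43, -0.561, 0.43]
wrist_force: [0.2, 0.0, -1.4]
opening: 0.0153
```

```bash
python3 - <<'E'
from h import *
go((.4244,-.1696,.0861),-15.35)
f={n:robot.grab_frame(n)[:,:,::-1] for n in("side","top")}
for n in f: cv2.imwrite(f'pics/{n}12.png',f[n])
t=cv2.resize(f["top"][180:270,320:410],None,fx=6,fy=6,interpolation=cv2.INTER_CUBIC)
cv2.imwrite('pics/g12.png',np.hstack([t[:, :400],cv2.resize(f["side"][130:220,225:290],None,fx=6,fy=6,interpolation=cv2.INTER_CUBIC)]))
E
```

```text
t 23.20 pos [ 0.424  -0.169   0.0947] xaxis [ 4.e-04 -0.e+00 -1.e+00] y az -15.14 jawz_z -0.0001
need tool mm [8.6 0.6 0.5] rx deg 0.21 F [ 0.21  0.01 -1.45] open 0.0153
```

View pics/g12.png

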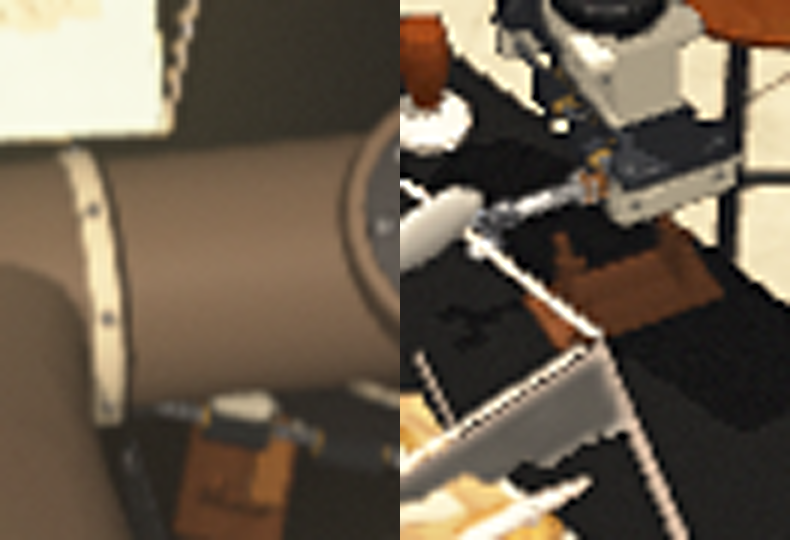

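Request:
play_rows(increments=[[0,0.5,0.4,-0.2,0,0,1],[8,0,0,0,0,0,1],[10,0,0,0,0,0,1],[10,0,0,0,0,0,1],[8,0,0,0,0,0,1],[4,0,0,0,0,0,1],[0,0,0,0,0,0,1],[0,0,0,0,0,0,1]])

```text
time: 24.1
tool_pos: [0.4244, -0.1696, 0.0546]
tcp_rot: [-0.561, -0.43, 0.562, -0.43]
wrist_force: [0.0, 0.2, -0.8]
opening: 0.0157
```

```bash
python3 - <<'E'
from h import *
go((.4244,-.1696,.0361),-15.35)
E
```

```text
t 24.10 pos [ 0.4244 -0.1696  0.0546] xaxis [-3.e-04 -1.e-04 -1.e+00] y az -15.14 jawz_z 0.0002
need tool mm [18.5  0.1  0. ] rx deg 0.21 F [ 0.02  0.16 -0.81] open 0.0157
```

Request:
play_rows(increments=[[3,0,0,0.2,0,0,1],[3,0,0,0,0,0,1],[3,0,0,0,0,0,1],[3,0,0,0,0,0,1],[3,0,0,0,0,0,1],[2.5,0,0,0,0,0,1],[0,0,0,0,0,0,1],[0,0,0,0,0,0,1]])

```text
time: 24.9
tool_pos: [0.4242, -0.1695, 0.0371]
tcp_rot: [-0.562, -0.429, 0.562, -0.429]
wrist_force: [0.1, 0.3, -0.9]
opening: 0.0157
```

```bash
python3 - <<'E'
from h import *
go((.4244,-.1696,.0361),-15.35)
f={n:robot.grab_frame(n)[:,:,::-1] for n in("side",)}
cv2.imwrite('pics/g13.png',cv2.resize(f["side"][130:220,225:305],None,fx=6,fy=6,interpolation=cv2.INTER_CUBIC))
E
```

```text
t 24.90 pos [ 0.4242 -0.1695  0.0371] xaxis [-3.e-04 -0.e+00 -1.e+00] y az -15.35 jawz_z 0.0001
need tool mm [1.  0.2 0. ] rx deg -0.0 F [ 0.13  0.3  -0.89] open 0.0157
```

View pics/g13.png

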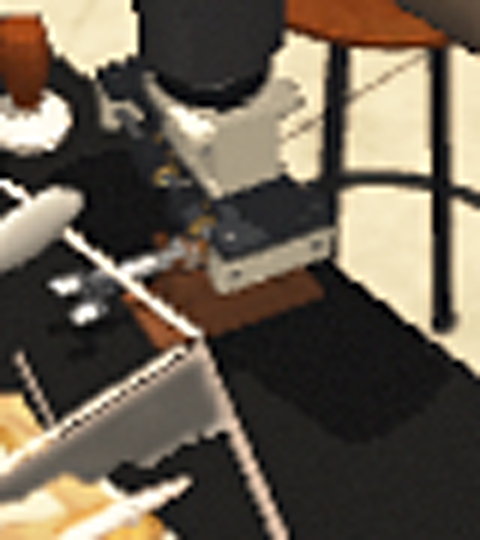

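Request:
play_rows(increments=[[0.8,0,0,0,0,0,1],[0,0,0,0,0,0,1],[0,0,0,0,0,0,1],[0,0,0,0,0,0,0.7],[0,0,0,0,0,0,0.4],[0,0,0,0,0,0,0.4],[0,0,0,0,0,0,0.4],[0,0,0,0,0,0,0.4]])

```text
time: 25.75
tool_pos: [0.4243, -0.1695, 0.0364]
tcp_rot: [0.562, 0.429, -0.562, 0.429]
wrist_force: [0.8, -0.3, 0.1]
opening: 0.0492
```

```bash
python3 - <<'E'
from h import *
go((.4244,-.1696,.0361),-15.35)
E
```

```text
t 25.75 pos [ 0.4243 -0.1695  0.0364] xaxis [ 2.e-04 -0.e+00 -1.e+00] y az -15.35 jawz_z -0.0000
need tool mm [0.3 0.1 0.1] rx deg -0.0 F [ 0.76 -0.3   0.08] open 0.0492
```

Request:
play_rows(increments=[[-8,0,0,0,0,0,0.4],[-14,0,0,0,0,0,0.4],[-20,0,0,0,0,0,0.4],[-25,0,0,0,0,0,0.4],[-30,0,0,0,0,0,0.4],[-30,0,0,0,0,0,0.4],[-30,0,0,0,0,0,0.4],[-20,0,0,0,0,0,0.4]])

```text
time: 26.55
tool_pos: [0.4247, -0.1697, 0.2163]
tcp_rot: [0.563, 0.428, -0.561, 0.43]
wrist_force: [0.9, 0.3, 0.6]
opening: 0.0525
```

Request:
play_rows(increments=[[0,-11,-40,0,0,0,0.4],[0,-11,-40,0,0,0,0.4],[0,-11,-40,0,0,0,0.4],[0,-11,-40,0,0,0,0.4],[0,-11,-20,0,0,0,0.4],[0,0,0,0,0,0,0.4],[0,0,0,0,0,0,0.4],[0,0,0,0,0,0,0.4]])

```text
time: 27.35
tool_pos: [0.4189, 0.0182, 0.2136]
tcp_rot: [0.562, 0.429, -0.562, 0.429]
wrist_force: [-0.4, -0.7, 0.9]
opening: 0.0522
```

```bash
python3 - <<'E'
from h import *
st()
f={n:robot.grab_frame(n)[:,:,::-1] for n in("side","top")}
for n in f: cv2.imwrite(f'pics/{n}14.png',f[n])
z=lambda im,x,y,w,h,k:cv2.resize(im[y:y+h,x:x+w],None,fx=k,fy=k,interpolation=cv2.INTER_CUBIC)
t,s=f["top"],f["side"]
cv2.imwrite('pics/e_top.png',np.hstack([z(t,200,165,50,60,8),z(t,340,205,50,60,8)]))
cv2.imwrite('pics/e_side.png',np.hstack([z(s,270,235,50,55,8),z(s,230,150,50,55,8)]))
E
```

```text
t 27.35 tcp along -259.4 lat -165.1 z 213.6  Falong -0.5 Flat -0.5 Fz 0.9 tip~-150.6
```

View pics/e_top.png

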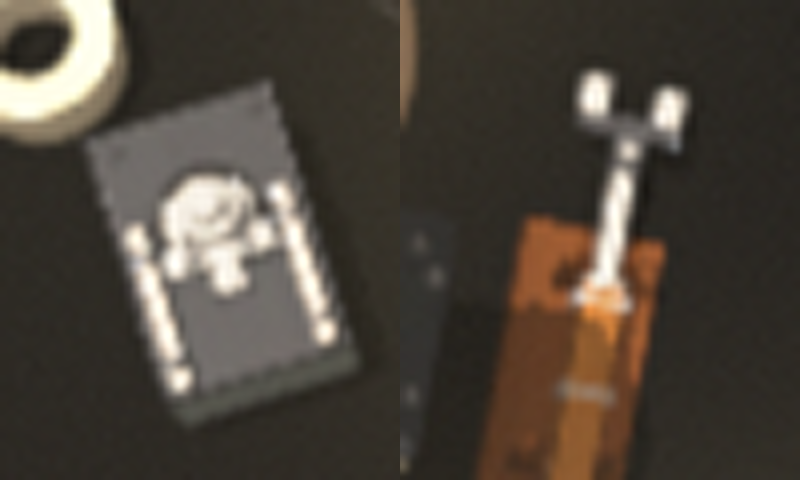

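View pics/e_side.png

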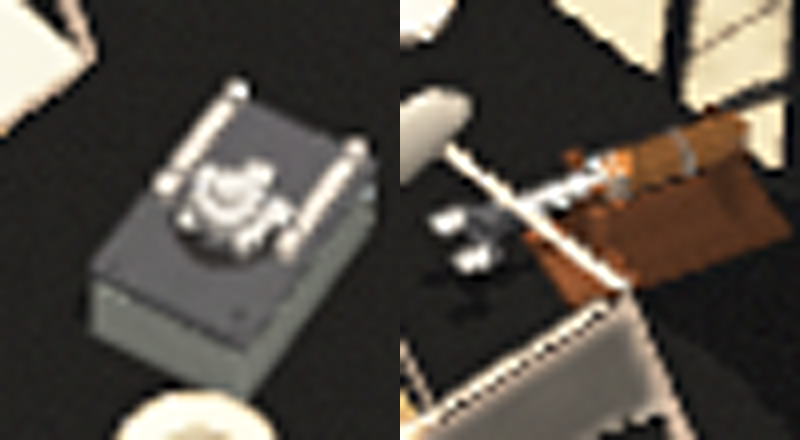

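View pics/top14.png

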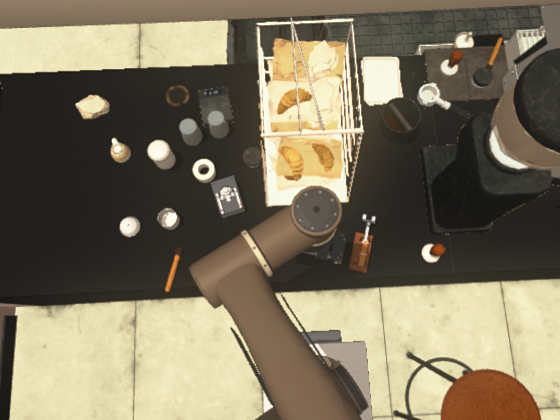

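```bash
python3 - <<'E'
from h import *
c=crop(200,165,8)
for nm,p,z in[("tabend",(233,296),.058),("rearR",(266,246),.058),("rearL",(176,275),.058)]:
    q=plane("top",*c(*p),z)[:2]-sp; print(nm,(q@dd*1e3).round(1),(q@nn*1e3).round(1))
robot.finish_job()
E
```

```text
tabend -33.5 0.2
rearR -18.4 -18.0
rearL -18.4 18.8
the job is handed in; nothing more can be done
```

I pushed the clip home on the spindle's groove with the fork tool, laid the tool back in its rest, and handed the job in at about 27 s of the 56 s allowed. No verdict was reported.

- **Push:** The force rose to about 11 N, then dropped to about 0 N as the clip snapped past. It rose again 9.8 mm after the jaws first met the neck, against 10 mm expected. I stopped there at about 5 N. Force is only read at the end of each move call, so a brief higher peak would not show, but no reading came near the 24 N limit.
- **Clip position:** After the tool was withdrawn, the clip's tab end measured -32.6 mm in the side view and -33.5 mm in the top view, against -31.5 mm when home. Its rear face measured -18.4 mm against -19 mm. The clip looks flat and square on the spindle. The tab readings differ from nominal by 1 to 2 mm, about the camera's accuracy and inside the 3 mm limit.
- **Tool and surroundings:** The tool lies at the same pixels as at the start, released, with the arm up and clear. The bystanders that show in the last top picture look unmoved. I checked them by eye only.
- **One disagreement:** At the start the pictures put the tool's origin about 5 mm forward of the rest's centre. I put the tool back where I had found it, well inside the 20 mm limit.

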